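Put the loose walnuts away in the corked walnut jar

TASK

Put the loose walnuts from the chopping board away in the storage jar that already holds a walnut, leaving the cinnamon jar closed. The walnut jar's stopper is jammed, so do not yank it straight out: rock it clearly from side to side in the neck, five degrees or more each way and through upright, while easing it up; then set it well aside, put every loose walnut into the jar, and press the stopper back in upright until its collar is down on the rim or within a few millimetres of it. Do not shift or tip the other things on the table.

Things in the scene. Friction and masses are not known exactly. Their poses are not given: they have to be found in the camera images.
- jar1: clear glass jar in a square wooden holder (104 mm, 12 mm high) fixed to the worktop; both jars are alike. Origin: centre of the holder's underside, z up. Body 92 mm outer diameter up to 97 mm height, then a neck 76 mm outer, 66 mm inner diameter; rim 137 mm, inner floor 17 mm above the worktop. Contents show through the glass
- jar1_mouth (a point): centre of jar1's mouth, in the plane of its rim, 137 mm above the worktop. Four springy clear seal pads in the neck, 10 mm below the rim, grip the stopper; with the stopper out they leave a bore of about 52 mm
- stopper1: stopper of jar1, starts home in it, 70 g: tapered cork plug 28 mm long, 52 mm diameter at the foot, 58 at the top; on it a wooden collar 72 mm diameter, 8 mm thick, which lies on the rim when home; on that a wooden block grip 45 mm long (its x), 22 mm thick (its y), 34 mm high. Origin: centre of the plug's foot, z up the axis. Both are alike. Stands by itself on its foot
- stopper1_collar (a point): on stopper1's axis in the underside of its collar, 28 mm above the foot; at jar1_mouth when home. Jammed: a straight pull takes about 8 to 15 N, rocking walks it out; free about 20 mm above home. Pressing it home takes about 10 to 25 N
- jar2: clear glass jar in a square wooden holder (104 mm, 12 mm high) fixed to the worktop; both jars are alike. Origin: centre of the holder's underside, z up. Body 92 mm outer diameter up to 97 mm height, then a neck 76 mm outer, 66 mm inner diameter; rim 137 mm, inner floor 17 mm above the worktop. Contents show through the glass
- jar2_mouth (a point): centre of jar2's mouth, in the plane of its rim, 137 mm above the worktop. Four springy clear seal pads in the neck, 10 mm below the rim, grip the stopper; with the stopper out they leave a bore of about 52 mm
- stopper2: stopper of jar2, starts home in it, 70 g: tapered cork plug 28 mm long, 52 mm diameter at the foot, 58 at the top; on it a wooden collar 72 mm diameter, 8 mm thick, which lies on the rim when home; on that a wooden block grip 45 mm long (its x), 22 mm thick (its y), 34 mm high. Origin: centre of the plug's foot, z up the axis. Both are alike. Stands by itself on its foot
- stopper2_collar (a point): on stopper2's axis in the underside of its collar, 28 mm above the foot; at jar2_mouth when home. Jammed: a straight pull takes about 8 to 15 N, rocking walks it out; free about 20 mm above home. Pressing it home takes about 10 to 25 N
- walnut1: a loose whole walnut in its shell on the chopping board, brown, rounded, 32 mm diameter and 36 mm long, 14 g (may be absent: there are three to five). Origin: its centre; its z is the long axis, upright at the start
- walnut2: a loose whole walnut in its shell on the chopping board, brown, rounded, 32 mm diameter and 36 mm long, 14 g (may be absent: there are three to five). Origin: its centre; its z is the long axis, upright at the start
- walnut3: a loose whole walnut in its shell on the chopping board, brown, rounded, 32 mm diameter and 36 mm long, 14 g (may be absent: there are three to five). Origin: its centre; its z is the long axis, upright at the start
- walnut4: a loose whole walnut in its shell on the chopping board, brown, rounded, 32 mm diameter and 36 mm long, 14 g (may be absent: there are three to five). Origin: its centre; its z is the long axis, upright at the start
- walnut5: a loose whole walnut in its shell on the chopping board, brown, rounded, 32 mm diameter and 36 mm long, 14 g (may be absent: there are three to five). Origin: its centre; its z is the long axis, upright at the start
- kept_walnut: a walnut like the others that is already inside one of the two jars; origin at its centre. It tells which jar is the walnut jar
- cinnamon: bundle of two cinnamon sticks, 56 mm long, 25 mm wide, lying in the other jar; origin in the middle of its underside
- board: pale wooden chopping board fixed to the worktop, 12 mm thick, 150 mm wide (its x), 570 mm long (its y), round ends; origin: centre of its underside. The walnuts stand along its middle; half a lemon lies at its -y end; the +y end, from y = 0.14 m on in its frame, is free
- salt_dish: marble salt dish standing between the two jars, 60 mm diameter, 35 mm high; a bystander. Origin: centre of its underside
- mug: white mug, 80 mm diameter, 90 mm high, standing at the left side; a bystander. Origin at its underside
- bowl: dark bowl of chopped almonds, 108 mm diameter, 50 mm high, at the right side; a bystander. Origin at its underside
- zester: steel zester with black handle, 330 mm long, lying behind the jars; a bystander. Origin at its underside
- lemon_half: half a lemon, cut face down, on the -y end of the board, 54 mm diameter, 37 mm high; a bystander. Origin at its underside
- spoon: wooden spoon lying left of the board; a bystander. Origin at its underside
- pepper_mill: dark wooden pepper mill, 54 mm diameter, 130 mm high, at the right; a bystander. Origin at its underside
There are look-alikes about, which are no part of the job. Leave any turquoise look-alike of the stopper1 alone.

How it is judged:
By the outcome, as a careful person would: the job done as asked, in the order asked, and still so for the second after the job is handed in, with the robot touching nothing.
Of walnut1, walnut2, walnut3, walnut4, walnut5 only 3 to 5 are there at a start; the rules pass over those that are not, and their reading is None.
At some moment in a run one of walnut1, walnut2, walnut3, walnut4, walnut5 may be knocked a few centimetres aside while the robot is not near it.
Once in a run the grip may slacken for a moment while it holds something.
It also fails if it takes over 208 s, if anything falls off the work surface, if the arm or the gripper's body presses on something with over 40 N, if the wrist force passes 120 N, or if a joint passes its speed limit or range.

ROBOT

A 6-joint arm with a two-finger parallel gripper is mounted at the origin on the work surface. World frame = base frame: x ahead of the robot, y to its left, z up, the work surface at z = 0. Lengths are in mm, angles in rad, forces in N, time in s.
With the tool pointing down it reaches from about 350 to 775 mm from the base axis. Payload 7.3 kg.
Tool frame: the origin (TCP) lies between the finger pads; the fingertips stand 14 mm ahead of it and the grasp point (between the pads) lies 5 mm behind it; z points along the fingers, y is the line along which they close (so a half turn about z gives the same grasp; the last joint's range is limited). The gripper opens to 92 mm and grips with 3 to 60 N. Pads are 19 mm wide; open, the fingers measure 130 mm over their backs; the gripper's body (75 mm by 190 mm) begins 47 mm behind the grasp point.
Start: joints at [-1.434, 0.342, 1.524, -0, 1.275, -0.146], TCP at [146.521, -504.158, 240.741] pointing down, gripper open.
Joint ranges: [-2.53, 2.53], [-0.77, 2.02], [0.04, 2.7], [-1, 4.14], [0.28, 2.66], [-3.11, 3.11]. Speed limits (rad/s): [2.57, 2.57, 3.14, 3.14, 3.14, 3.14].

INTERFACE

Orientations are given as [roll, pitch, yaw] about the fixed x, y, z axes, in that order (R = Rz(yaw) Ry(pitch) Rx(roll)).
In Python, from plant import get_obs, cams, close_job gives the robot as it stands. The module is installed in compiled form; this text tells all that it offers.
- The arm moves only by the shell command python3 -m creep 'ROWS'. ROWS is JSON, a list of rows, each an object of numbers: "hand": the opening, from 0 (shut) to 1 (fully open); "tx", "ty", "tz": the shift along the tool's x, y, z in m; "spin": the turn about the tool's z in degrees. In form: [{"hand": .., "tx": .., "ty": .., "tz": .., "spin": ..}, ...]. A call has 1 to 5 rows; each row shifts and turns the commanded pose from where the row before left it, along the tool's axes as they then stand; what a row does not reach is not made up. A row lasts 1/8 s, in which the tool goes at most 62.5 mm and 10.7 degrees, less where a joint would pass 70% of its speed; a pose out of reach is approached as far as the arm can. A call is refused whole if a number of a shift passes 0.0625 or a number of a turn 10.7, either way. A call with a gripper value outside its range is refused whole. The fingers move at their own pace and stop on an object; the grip force is fixed at half the most. Time passes only in rows, so rows that do not move let the fingers close. It gives the time, the measured TCP pose, the force, the opening and the grip force at its end, in the units of the state.
- get_obs(): the state, without advancing time (a new reading comes with each control period).
- cams.capture(name): name is "side" or "top"; returns a dict with "color" (384x512x3 uint8, red, green, blue), "K" (3x3 intrinsics, pixels), "R" (3x3) and "t" (3): a world point X has camera coordinates R X + t. Camera axes: x right, y down, z forward; pixel columns grow to the right and rows downward; lengths in mm; the calibration is good to about 2 mm. A picture is of the moment at which its call begins. There is no depth.
- close_job(): hands the job in; it is judged then, once.
The state is a dict: "time": time; "joint_positions": joint angles; "dq": joint speeds; "tau": joint torques, N m; "tool_pos": TCP position; "tcp_rot": TCP orientation; "contact_force": force on the tool from outside, world axes, zero at the start; "moment": the same for the moment, N m; "grip_width": finger opening in mm; "finger_force": force on a finger pad.
Only numpy, scipy, OpenCV 4.12 (cv2) and the standard library are available. Lean on these libraries where they do the work, as an engineer would, in place of code of your own. Each camera call takes 0.05 s, during which the arm holds its last target. There are 200 camera calls.

## Working session

There is one attempt and no reset: what is moved stays moved. The work goes in short steps, Python scripts to look and compute and a shell command to move; the robot and the scene stay as the last step left them, time stands still between calls to the robot, and variables do not carry over. Pictures are saved under pics/ and viewed, at most 14 in all, crops included, and the job is handed in when it is done.

```bash
mkdir -p pics; ls; cat > h.py <<'E'
import numpy as np,cv2
from plant import get_obs,cams
def snap(n,f,crop=None,s=1):
    c=cams.capture(n); im=c["color"][:,:,::-1]
    np.savez('cal_'+n,K=c["K"],R=c["R"],t=c["t"])
    cv2.imwrite('pics/full_'+f,im)
    if crop: x0,y0,x1,y1=crop; im=im[y0:y1,x0:x1]
    im=cv2.resize(np.ascontiguousarray(im),None,fx=s,fy=s,interpolation=cv2.INTER_CUBIC)
    cv2.imwrite('pics/'+f,im)
def pz(n,u,v,z):
    d=np.load('cal_'+n+'.npz');K,R,t=d['K'],d['R'],d['t']
    o=-R.T@t.ravel(); r=R.T@np.linalg.inv(K)@[u,v,1]
    return (o+r*(z-o[2])/r[2]).round(1)
def px(n,X):
    d=np.load('cal_'+n+'.npz');p=d['K']@(d['R']@np.array(X,float)+d['t'].ravel());return (p[:2]/p[2]).round(1)
E
python3 - <<'E'
from h import *
snap('top','a.png',None,1.5);snap('side','b.png',None,1.5)
for n in('top','side'):
    d=np.load('cal_'+n+'.npz');print(n,(-d['R'].T@d['t'].ravel()).round(),d['R'].round(2).tolist(),d['K'][0,0])
print(get_obs())
E
```

```text
pics
top [ 290.  -24. 1628.] [[0.03, -1.0, -0.01], [-0.98, -0.02, -0.19], [0.19, 0.02, -0.98]] 441.73956079430025
side [ 72. 702. 820.] [[-0.81, -0.58, 0.01], [-0.37, 0.5, -0.79], [0.45, -0.64, -0.62]] 404.42536676244725
{'time': 0.1, 'joint_positions': array([-1.43398450e+00,  3.42616181e-01,  1.52488397e+00, -6.82412747e-06,
        1.27539012e+00, -1.46015968e-01]), 'dq': array([ 0.00076717, -0.0019376 , -0.00242587, -0.00146542, -0.00023197,
       -0.0011241 ]), 'tau': array([ 9.32306648e-04, -4.32004774e+01, -2.44695836e+01,  7.18101743e-02,
        5.25977102e-02, -5.88704552e-05]), 'tool_pos': array([ 146.4794759 , -503.81287583,  240.14667349]), 'tcp_rot': array([-3.14030789e+00, -1.82344591e-04,  2.82829666e-01]), 'contact_force': array([ 0.21706436, -0.65874022,  0.12753599]), 'moment': array([-1.37548990e-02,  5.49416636e-05, -5.86681655e-02]), 'finger_force': 0.0, 'grip_width': 91.61066944608002}
```

View pics/a.png

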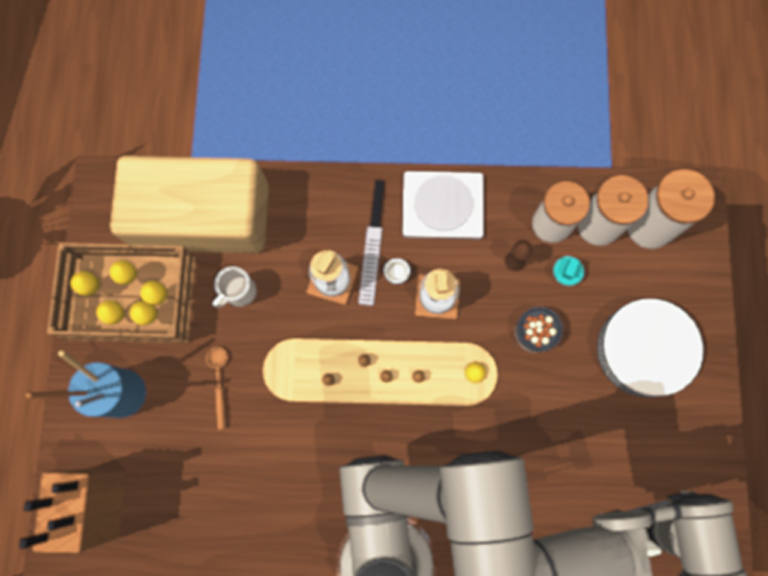

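View pics/b.png

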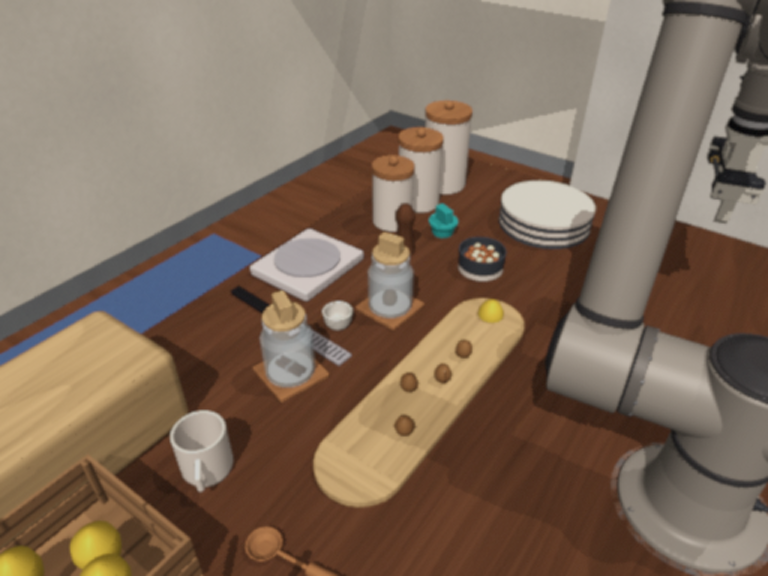

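The overview shows four walnuts, at top-view pixels (364,360), (330,379), (386,376) and (418,377) at 1.5x. In the side view, the jar at (390,285) holds a round walnut and the jar at (288,345) holds the sticks. I'll take enlarged crops next.

```bash
python3 - <<'E'
import cv2
a=cv2.imread('pics/full_a.png');b=cv2.imread('pics/full_b.png')
cv2.imwrite('pics/c.png',cv2.resize(a[160:280,170:340],None,fx=4.5,fy=4.5,interpolation=cv2.INTER_CUBIC))
cv2.imwrite('pics/d.png',cv2.resize(b[145:300,160:350],None,fx=3.8,fy=3.8,interpolation=cv2.INTER_CUBIC))
E
```

```text
(no output)
```

View pics/c.png

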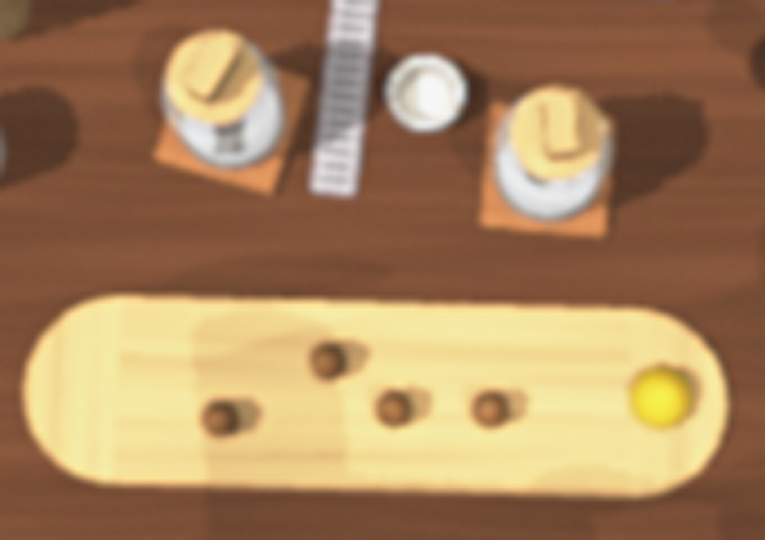

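View pics/d.png

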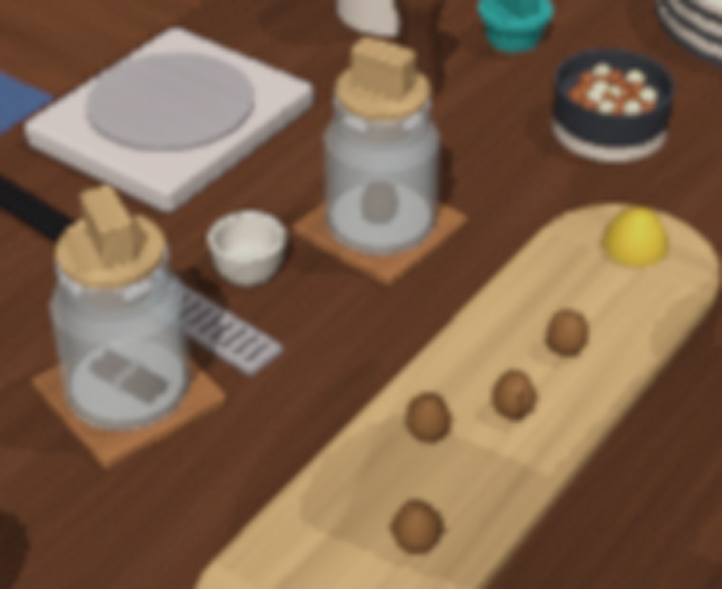

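```bash
python3 - <<'E'
from h import *
T=lambda u,v,z:pz('top',170+u/4.5,160+v/4.5,z)
S=lambda u,v,z:pz('side',160+u/3.8,145+v/3.8,z)
print('holder',[T(*p,12) for p in((480,227),(606,236),(614,120))], 'side',[S(*p,12) for p in((293,228),(387,280),(466,217))])
print('collar',T(559,134,143),S(382,90,145))
print('grip top T',[T(*p,179) for p in((541,94),(570,92),(578,155),(547,158))])
print('grip S',[S(*p,179) for p in((355,40),(415,58),(410,71),(350,56))])
for t,s in (((221,418),(417,526)),((329,361),(429,417)),((395,408),(514,395)),((491,409),(567,332))): print('w',T(*t,30),S(*s,30))
print('lemon',T(661,398,25))
print('board ends',T(22,390,12),T(728,402,12))
print('jar2',T(214,78,143))
E
```

```text
holder [array([588.6, -57.4,  12. ]), array([ 583.6, -161.5,   12. ]), array([ 682.1, -167.4,   12. ])] side [array([690.2, -57.3,  12. ]), array([590.4, -50.5,  12. ]), array([ 583.1, -154.1,   12. ])]
collar [ 638.3 -113.8  143. ] [ 636.6 -105.5  145. ]
grip top T [array([660.4, -97.7, 179. ]), array([ 662.4, -119.5,  179. ]), array([ 614.2, -126. ,  179. ]), array([ 611.3, -102.9,  179. ])]
grip S [array([ 664.3, -107.8,  179. ]), array([ 612.9, -114.6,  179. ]), array([605.8, -97.8, 179. ]), array([654.1, -87.5, 179. ])]
w [424.1 147.7  30. ] [423.4 151.6  30. ]
w [472.3  62.5  30. ] [471.4  66.8  30. ]
w [435.8   8.2  30. ] [434.5  13.3  30. ]
w [437.  -68.9  30. ] [436.8 -65.7  30. ]
lemon [ 449.8 -205.6   25. ]
board ends [444.2 313.   12. ] [ 449.3 -261.4   12. ]
jar2 [676.2 152.8 143. ]
```

The walnut jar is at about (636,-109), with its grip at a yaw of about +8°. First I'll move above it.

```bash
cat >> h.py <<'E'
def go(X,yaw_deg=None):
    o=get_obs();p=np.array(o['tool_pos']);y=o['tcp_rot'][2]
    s=0
    if yaw_deg is not None: s=np.degrees(y)-yaw_deg; y=np.radians(yaw_deg)
    d=np.array(X)-p;c,n=np.cos(y),np.sin(y)
    print('t',round(o['time'],2),'p',p.round(1),'rot',np.degrees(o['tcp_rot']).round(1),'w',round(o['grip_width'],1),'F',np.round(o['contact_force'],1),'-> spin',round(s,1),'tx',round(c*d[0]+n*d[1],1),'ty',round(n*d[0]-c*d[1],1),'tz',round(-d[2],1))
E
python3 -m creep '[{"hand":1,"tx":0,"ty":0,"tz":0,"spin":8.2},{"hand":1,"tx":0.045,"ty":-0.027,"tz":0,"spin":0},{"hand":1,"tx":0.045,"ty":-0.027,"tz":0,"spin":0},{"hand":1,"tx":0.045,"ty":-0.027,"tz":0,"spin":0},{"hand":1,"tx":0.045,"ty":-0.027,"tz":0,"spin":0}]'
python3 -c "from h import *;go((636,-109,240),8)"
```

```text
time: 0.72
tool_pos: [310.7, -370.9, 240.5]
tcp_rot: [-3.141, 0.0, 0.139]
contact_force: [0.2, -0.8, 0.5]
grip_width: 91.6
finger_force: 0.0
t 0.72 p [ 310.7 -370.9  240.5] rot [-180.    0.    8.] w 91.6 F [ 0.2 -0.8  0.5] -> spin -0.0 tx 358.5 ty -214.0 tz 0.5
```

```bash
python3 -m creep '[{"hand":1,"tx":0.045,"ty":-0.0265,"tz":0,"spin":0},{"hand":1,"tx":0.045,"ty":-0.0265,"tz":0,"spin":0},{"hand":1,"tx":0.045,"ty":-0.0265,"tz":0,"spin":0},{"hand":1,"tx":0.045,"ty":-0.0265,"tz":0,"spin":0}]' >/dev/null
python3 -m creep '[{"hand":1,"tx":0.045,"ty":-0.0265,"tz":0,"spin":0},{"hand":1,"tx":0.045,"ty":-0.0265,"tz":0,"spin":0},{"hand":1,"tx":0.044,"ty":-0.0265,"tz":0,"spin":0},{"hand":1,"tx":0.033,"ty":-0.020,"tz":0.02,"spin":0},{"hand":1,"tx":0,"ty":0,"tz":0,"spin":0}]' >/dev/null
python3 - <<'E'
from h import *
go((636,-109,163),8)
snap('top','e1.png',(250,150,350,240),4);snap('side','e2.png',(200,100,310,230),4)
a=cv2.imread('pics/e1.png');b=cv2.imread('pics/e2.png')
b=cv2.resize(b,None,fx=.82,fy=.82)
h=max(a.shape[0],b.shape[0]);I=np.zeros((h,a.shape[1]+b.shape[1],3),np.uint8);I[:a.shape[0],:a.shape[1]]=a;I[:b.shape[0],a.shape[1]:]=b
cv2.imwrite('pics/e.png',I);print(I.shape)
E
```

```text
t 1.85 p [ 625.1 -117.9  217.8] rot [-179.9    0.2    8.2] w 91.6 F [-0.4 -0.8  1. ] -> spin 0.2 tx 12.1 ty -7.3 tz 54.8
(426, 761, 3)
```

View pics/e.png

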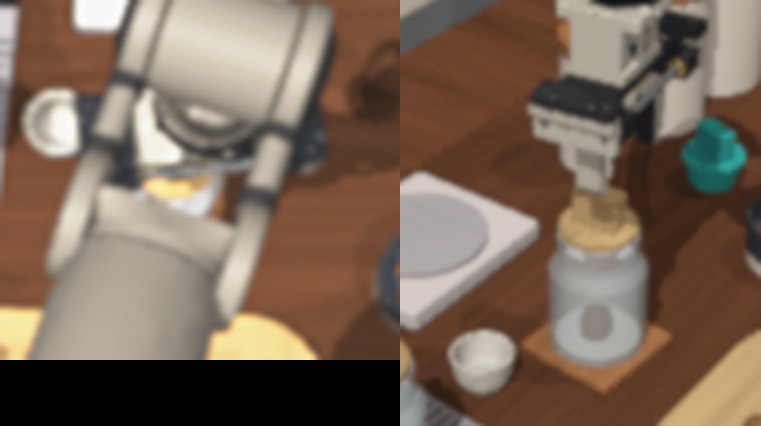

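The side view shows the fingers straddling the grip, just short of its centre. I'll centre, descend and close.

```bash
python3 -m creep '[{"hand":1,"tx":0.012,"ty":-0.0073,"tz":0,"spin":0},{"hand":0.6,"tx":0,"ty":0,"tz":0.027,"spin":0},{"hand":0.6,"tx":0,"ty":0,"tz":0.027,"spin":0},{"hand":0.35,"tx":0,"ty":0,"tz":0,"spin":0},{"hand":0.35,"tx":0,"ty":0,"tz":0,"spin":0}]'
python3 -m creep '[{"hand":0.3,"tx":0,"ty":0,"tz":0,"spin":0},{"hand":0.3,"tx":0,"ty":0,"tz":0,"spin":0}]'
python3 -c "from h import *;go((636,-109,163),8)"
```

```text
time: 2.58
tool_pos: [636.3, -111.9, 168.3]
tcp_rot: [3.141, -0.002, 0.139]
contact_force: [1.2, 0.3, 1.0]
grip_width: 56.2
finger_force: 0.0
time: 2.82
tool_pos: [636.0, -111.6, 167.8]
tcp_rot: [3.141, -0.002, 0.14]
contact_force: [-0.3, 0.2, -0.3]
grip_width: 36.3
finger_force: 0.0
t 2.83 p [ 636.  -111.6  167.8] rot [ 1.8e+02 -1.0e-01  8.0e+00] w 36.3 F [-0.3  0.2 -0.3] -> spin -0.0 tx 0.4 ty -2.5 tz 4.8
```

```bash
python3 -m creep '[{"hand":0.3,"tx":0,"ty":-0.0022,"tz":0.0045,"spin":0},{"hand":0.22,"tx":0,"ty":0,"tz":0,"spin":0},{"hand":0.1,"tx":0,"ty":0,"tz":0,"spin":0},{"hand":0.1,"tx":0,"ty":0,"tz":0,"spin":0},{"hand":0.1,"tx":0,"ty":0,"tz":0,"spin":0}]'
python3 -c "from h import *;go((636,-109,163),8);print(get_obs()['moment'])"
```

```text
time: 3.45
tool_pos: [635.2, -109.8, 161.9]
tcp_rot: [3.141, 0.001, 0.139]
contact_force: [0.0, -4.6, -4.0]
grip_width: 22.0
finger_force: 29.8
t 3.45 p [ 635.2 -109.8  161.9] rot [180.   0.   8.] w 22.0 F [ 0.  -4.6 -4. ] -> spin -0.0 tx 0.9 ty -0.7 tz -1.1
[-0.8729478  -0.17497097 -0.18447641]
```

```bash
python3 -m creep '[{"hand":0.1,"tx":0.003,"ty":0.0008,"tz":-0.001,"spin":0},{"hand":0.1,"tx":0,"ty":0,"tz":0,"spin":0}]'
python3 -m creep '[{"hand":0.1,"tx":0.003,"ty":0,"tz":0,"spin":0},{"hand":0.1,"tx":0,"ty":0,"tz":0,"spin":0}]'
python3 -c "from h import *;go((636,-109,163),8);print(get_obs()['moment']);snap('side','f.png',(230,110,300,200),6)"
```

```text
time: 3.7
tool_pos: [636.5, -109.7, 162.2]
tcp_rot: [-3.14, 0.006, 0.14]
contact_force: [-4.7, -4.6, -3.7]
grip_width: 21.7
finger_force: 29.8
time: 3.95
tool_pos: [637.9, -109.6, 162.3]
tcp_rot: [-3.14, 0.009, 0.14]
contact_force: [-11.6, -4.7, 0.4]
grip_width: 22.2
finger_force: 30.0
t 3.95 p [ 637.9 -109.6  162.3] rot [-179.9    0.5    8. ] w 22.2 F [-11.6  -4.7   0.4] -> spin 0.0 tx -1.8 ty -0.9 tz -0.7
[-0.96587704  2.19796178  0.01158709]
```

View pics/f.png

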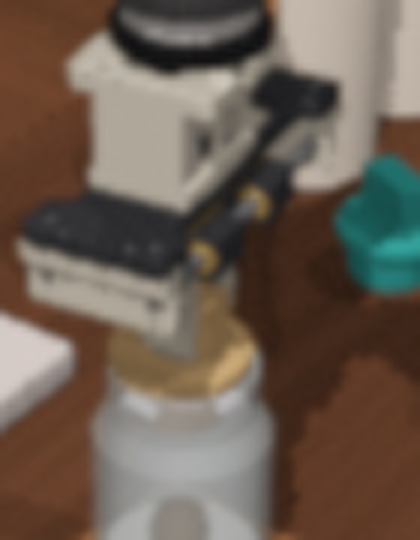

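The grip is held and the arm is compliant: about 6 mm commanded gives 2.7 mm of travel. I'll rock harder while easing up.

```bash
python3 -m creep '[{"hand":0.1,"tx":0.003,"ty":0.0005,"tz":-0.001,"spin":0},{"hand":0.1,"tx":0.003,"ty":0,"tz":-0.001,"spin":0},{"hand":0.1,"tx":0,"ty":0,"tz":0,"spin":0}]'
python3 -m creep '[{"hand":0.1,"tx":-0.006,"ty":0,"tz":0,"spin":0},{"hand":0.1,"tx":-0.006,"ty":0,"tz":0,"spin":0},{"hand":0.1,"tx":0,"ty":0,"tz":0,"spin":0}]'
python3 -m creep '[{"hand":0.1,"tx":-0.006,"ty":0,"tz":-0.001,"spin":0},{"hand":0.1,"tx":-0.006,"ty":0,"tz":-0.001,"spin":0},{"hand":0.1,"tx":0,"ty":0,"tz":0,"spin":0}]'
python3 -c "from h import *;go((636,-109,163),8);print(get_obs()['moment'])"
```

```text
time: 4.38
tool_pos: [643.1, -109.1, 164.4]
tcp_rot: [-3.139, 0.011, 0.14]
contact_force: [-14.4, -4.0, 2.3]
grip_width: 21.9
finger_force: 30.0
time: 4.75
tool_pos: [636.8, -109.7, 165.8]
tcp_rot: [-3.141, -0.004, 0.14]
contact_force: [4.2, 0.8, -3.4]
grip_width: 22.0
finger_force: 30.0
time: 5.12
tool_pos: [626.6, -111.2, 169.7]
tcp_rot: [3.141, -0.009, 0.14]
contact_force: [7.5, 2.7, 1.9]
grip_width: 22.0
finger_force: 30.0
t 5.12 p [ 626.6 -111.2  169.7] rot [180.   -0.5   8. ] w 22.0 F [7.5 2.7 1.9] -> spin 0.0 tx 9.6 ty -0.9 tz 6.7
[ 0.54748794 -1.6339614  -0.07243155]
```

```bash
python3 -c "from h import *;snap('side','g.png',(230,120,300,200),6)"
```

```text
(no output)
```

View pics/g.png

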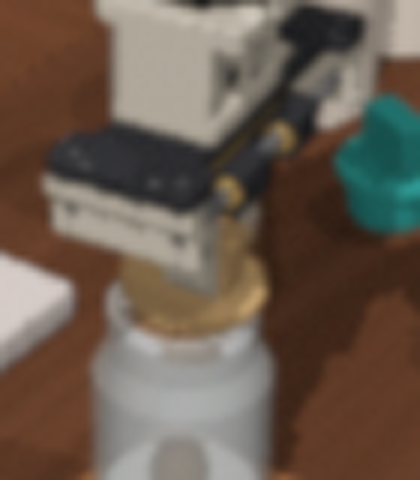

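The stopper is tilted well towards -x (right in the image) with its collar partly raised, so the rocking works. I'll do another full cycle.

```bash
python3 -m creep '[{"hand":0.1,"tx":0.006,"ty":0,"tz":0,"spin":0},{"hand":0.1,"tx":0.006,"ty":0,"tz":0,"spin":0},{"hand":0.1,"tx":0.006,"ty":0,"tz":-0.001,"spin":0},{"hand":0.1,"tx":0.003,"ty":0,"tz":0,"spin":0},{"hand":0.1,"tx":0,"ty":0,"tz":0,"spin":0}]'
python3 -c "from h import *;snap('side','g1.png',(230,120,300,200),4)"
python3 -m creep '[{"hand":0.1,"tx":-0.006,"ty":0,"tz":0,"spin":0},{"hand":0.1,"tx":-0.006,"ty":0,"tz":0,"spin":0},{"hand":0.1,"tx":-0.006,"ty":0,"tz":-0.001,"spin":0},{"hand":0.1,"tx":0,"ty":0,"tz":0,"spin":0}]'
python3 - <<'E'
from h import *
go((636,-109,163),8)
snap('side','g2.png',(230,120,300,200),4)
cv2.imwrite('pics/gg.png',np.hstack([cv2.imread('pics/g1.png'),cv2.imread('pics/g2.png')]))
E
```

```text
time: 5.8
tool_pos: [640.8, -109.6, 169.1]
tcp_rot: [-3.141, 0.009, 0.14]
contact_force: [-13.2, -1.6, 9.6]
grip_width: 21.8
finger_force: 30.0
time: 6.35
tool_pos: [629.3, -111.1, 171.1]
tcp_rot: [3.141, -0.008, 0.14]
contact_force: [6.4, 3.8, 3.1]
grip_width: 21.7
finger_force: 30.0
t 6.35 p [ 629.3 -111.1  171.1] rot [179.9  -0.5   8. ] w 21.7 F [6.4 3.8 3.1] -> spin 0.0 tx 6.9 ty -1.1 tz 8.1
```

View pics/gg.png

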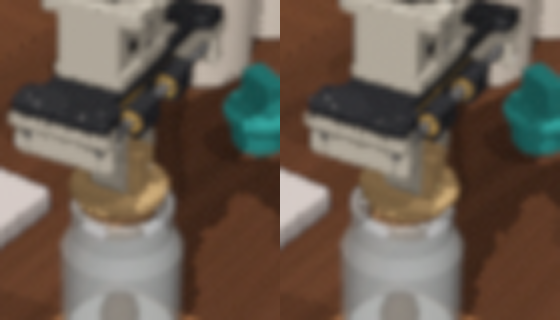

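The +x tilt was small in that cycle, so I'll push further that way.

```bash
python3 -m creep '[{"hand":0.1,"tx":0.008,"ty":0,"tz":0,"spin":0},{"hand":0.1,"tx":0.008,"ty":0,"tz":0,"spin":0},{"hand":0.1,"tx":0.005,"ty":0,"tz":0,"spin":0},{"hand":0.1,"tx":0.004,"ty":0,"tz":-0.002,"spin":0},{"hand":0.1,"tx":0,"ty":0,"tz":0,"spin":0}]'
python3 - <<'E'
from h import *
go((636,-109,163),8)
snap('side','i.png',(230,120,300,200),6)
E
```

```text
time: 7.02
tool_pos: [647.8, -108.6, 170.9]
tcp_rot: [-3.14, 0.01, 0.14]
contact_force: [-13.2, -1.5, 7.3]
grip_width: 21.6
finger_force: 31.2
t 7.03 p [ 647.8 -108.6  170.9] rot [-179.9    0.6    8. ] w 21.6 F [-13.2  -1.5   7.3] -> spin 0.0 tx -11.7 ty -1.3 tz 7.9
```

View pics/i.png

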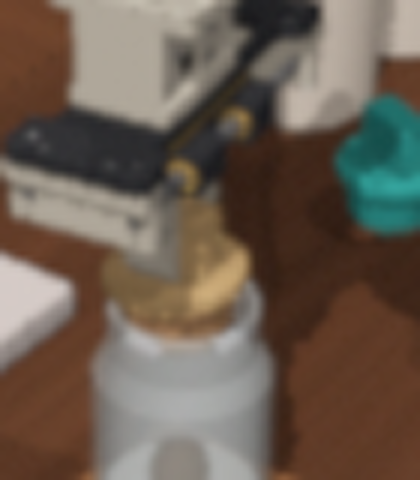

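It is now clearly tilted towards +x, with the plug visible. One more half-rock back, then upright and lift.

```bash
python3 -m creep '[{"hand":0.1,"tx":-0.008,"ty":0,"tz":-0.002,"spin":0},{"hand":0.1,"tx":-0.008,"ty":0,"tz":-0.001,"spin":0},{"hand":0.1,"tx":-0.006,"ty":0,"tz":-0.001,"spin":0},{"hand":0.1,"tx":-0.002,"ty":0,"tz":0,"spin":0},{"hand":0.1,"tx":0,"ty":0,"tz":0,"spin":0}]'
python3 -m creep '[{"hand":0.1,"tx":0.008,"ty":0,"tz":-0.002,"spin":0},{"hand":0.1,"tx":0.002,"ty":0,"tz":-0.002,"spin":0},{"hand":0.1,"tx":0,"ty":0,"tz":0,"spin":0}]'
python3 - <<'E'
from h import *
go((636,-109,163),8)
snap('side','j.png',(230,120,300,200),6)
E
```

```text
time: 7.7
tool_pos: [630.9, -111.0, 177.2]
tcp_rot: [3.14, -0.01, 0.14]
contact_force: [8.1, 2.6, 2.0]
grip_width: 22.4
finger_force: 31.1
time: 8.07
tool_pos: [637.3, -110.2, 178.9]
tcp_rot: [-3.141, 0.001, 0.14]
contact_force: [0.8, -0.2, -1.4]
grip_width: 22.0
finger_force: 30.8
t 8.07 p [ 637.3 -110.2  178.9] rot [-1.8e+02  1.0e-01  8.0e+00] w 22.0 F [ 0.8 -0.2 -1.4] -> spin 0.0 tx -1.1 ty -1.4 tz 15.9
```

View pics/j.png

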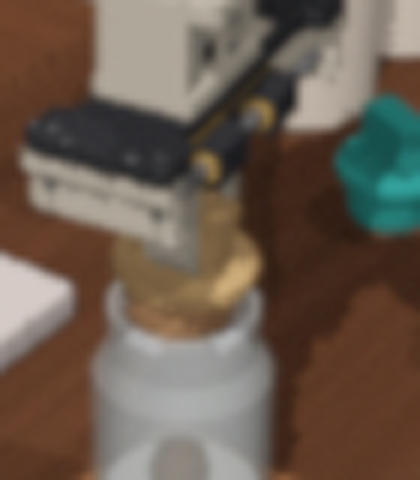

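The plug is up about 17 mm, roughly upright, with no load on the tool. I'll lift clear and carry it to the free +y end of the board.

```bash
python3 -m creep '[{"hand":0.1,"tx":0,"ty":0,"tz":-0.004,"spin":0},{"hand":0.1,"tx":0,"ty":0,"tz":-0.006,"spin":0},{"hand":0.1,"tx":0,"ty":0,"tz":-0.02,"spin":0},{"hand":0.1,"tx":0,"ty":0,"tz":-0.03,"spin":0},{"hand":0.1,"tx":0,"ty":0,"tz":-0.02,"spin":0}]'
python3 -m creep '[{"hand":0.1,"tx":-0.01,"ty":-0.03,"tz":0,"spin":0},{"hand":0.1,"tx":-0.018,"ty":-0.047,"tz":0,"spin":0},{"hand":0.1,"tx":-0.018,"ty":-0.047,"tz":0,"spin":0},{"hand":0.1,"tx":-0.018,"ty":-0.047,"tz":0,"spin":0},{"hand":0.1,"tx":-0.018,"ty":-0.047,"tz":0,"spin":0}]'
python3 -c "from h import *;go((445,248,100),8)"
```

```text
time: 8.75
tool_pos: [637.7, -110.4, 261.3]
tcp_rot: [3.141, -0.002, 0.14]
contact_force: [0.0, 0.1, -0.2]
grip_width: 22.1
finger_force: 30.8
time: 9.38
tool_pos: [525.0, 95.4, 259.9]
tcp_rot: [3.142, -0.001, 0.139]
contact_force: [1.2, 0.2, -0.9]
grip_width: 22.2
finger_force: 30.8
t 9.38 p [525.   95.4 259.9] rot [ 1.8e+02 -1.0e-01  8.0e+00] w 22.2 F [ 1.2  0.2 -0.9] -> spin -0.0 tx -58.0 ty -162.2 tz 159.9
```

```bash
python3 -m creep '[{"hand":0.1,"tx":-0.017,"ty":-0.047,"tz":0,"spin":0},{"hand":0.1,"tx":-0.017,"ty":-0.047,"tz":0,"spin":0},{"hand":0.1,"tx":-0.015,"ty":-0.043,"tz":0.02,"spin":0},{"hand":0.1,"tx":-0.009,"ty":-0.023,"tz":0.04,"spin":0},{"hand":0.1,"tx":0,"ty":0,"tz":0.045,"spin":0}]' >/dev/null
python3 -m creep '[{"hand":0.1,"tx":0,"ty":0,"tz":0.04,"spin":0},{"hand":0.1,"tx":0,"ty":0,"tz":0,"spin":0}]'
python3 - <<'E'
from h import *
go((445,248,80),8)
snap('side','k1.png',(180,200,300,345),4);snap('top','k2.png',(160,195,320,280),2)
a=cv2.imread('pics/k1.png');b=cv2.imread('pics/k2.png');b=cv2.copyMakeBorder(b,0,a.shape[0]-b.shape[0],0,0,0);cv2.imwrite('pics/k.png',np.hstack([a,b]))
E
```

```text
time: 10.25
tool_pos: [444.5, 244.0, 112.4]
tcp_rot: [3.14, 0.006, 0.14]
contact_force: [0.2, 0.4, -0.3]
grip_width: 21.8
finger_force: 30.8
t 10.25 p [444.5 244.  112.4] rot [179.9   0.3   8. ] w 21.8 F [ 0.2  0.4 -0.3] -> spin 0.0 tx 1.0 ty -3.9 tz 32.4
```

View pics/k.png

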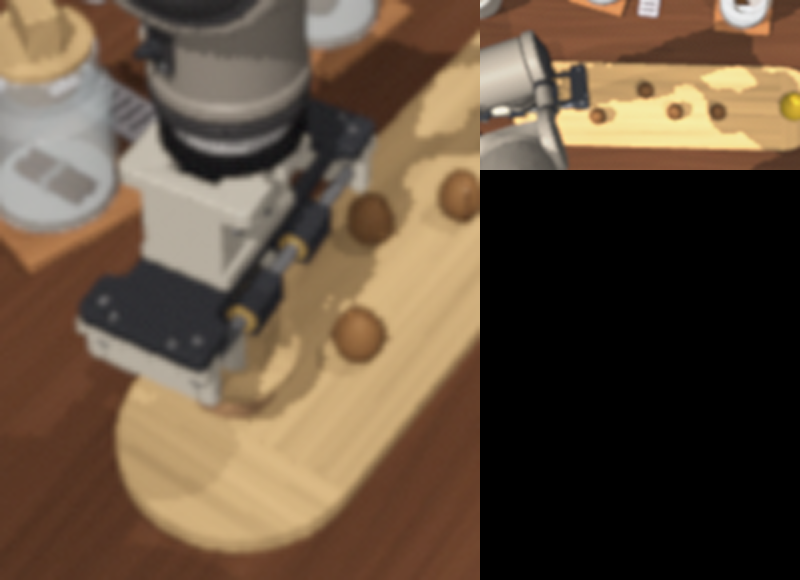

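The stopper hangs upright above the free end of the board and clear of the nearest walnut. I'll lower it.

```bash
python3 -m creep '[{"hand":0.1,"tx":0,"ty":-0.003,"tz":0.02,"spin":0},{"hand":0.1,"tx":0,"ty":0,"tz":0.018,"spin":0},{"hand":0.1,"tx":0,"ty":0,"tz":0.004,"spin":0},{"hand":0.1,"tx":0,"ty":0,"tz":0.003,"spin":0},{"hand":0.1,"tx":0,"ty":0,"tz":0.0,"spin":0}]'
python3 -c "from h import *;go((445,248,65),8)"
```

```text
time: 10.98
tool_pos: [446.4, 247.7, 70.1]
tcp_rot: [-3.141, -0.002, 0.14]
contact_force: [0.4, 0.3, -0.7]
grip_width: 21.6
finger_force: 30.8
t 10.97 p [446.4 247.7  70.1] rot [-1.8e+02 -1.0e-01  8.0e+00] w 21.6 F [ 0.4  0.3 -0.7] -> spin 0.0 tx -1.3 ty -0.5 tz 5.1
```

```bash
python3 -m creep '[{"hand":0.1,"tx":0,"ty":0,"tz":0.003,"spin":0},{"hand":0.1,"tx":0,"ty":0,"tz":0.002,"spin":0},{"hand":0.1,"tx":0,"ty":0,"tz":0,"spin":0}]'
python3 -m creep '[{"hand":0.1,"tx":0,"ty":0,"tz":0.002,"spin":0},{"hand":0.1,"tx":0,"ty":0,"tz":0.0,"spin":0}]'
```

```text
time: 11.35
tool_pos: [445.9, 247.6, 64.2]
tcp_rot: [3.142, -0.0, 0.14]
contact_force: [0.3, 0.1, 0.5]
grip_width: 21.7
finger_force: 30.8
time: 11.6
tool_pos: [446.6, 247.8, 63.5]
tcp_rot: [-3.141, -0.002, 0.14]
contact_force: [-1.2, -1.1, 11.9]
grip_width: 21.8
finger_force: 31.2
```

Contact is at TCP z≈64. I'll release, retreat and check.

```bash
python3 -m creep '[{"hand":0.5,"tx":0,"ty":0,"tz":-0.001,"spin":0},{"hand":0.5,"tx":0,"ty":0,"tz":0,"spin":0},{"hand":0.5,"tx":0,"ty":0,"tz":0,"spin":0},{"hand":0.5,"tx":0,"ty":0,"tz":-0.02,"spin":0},{"hand":0.5,"tx":0,"ty":0,"tz":-0.05,"spin":0}]'
python3 -m creep '[{"hand":0.6,"tx":0,"ty":0,"tz":-0.03,"spin":0},{"hand":0.6,"tx":-0.01,"ty":0.06,"tz":0,"spin":0},{"hand":0.6,"tx":0,"ty":0.05,"tz":0,"spin":0},{"hand":0.6,"tx":-0.0,"ty":0.04,"tz":0,"spin":0},{"hand":0.6,"tx":0,"ty":0,"tz":0,"spin":0}]'
python3 - <<'E'
from h import *
go((424,149,100),0)
snap('side','k1.png',(170,180,330,345),3);snap('top','k2.png',(160,195,340,280),1.7)
a=cv2.imread('pics/k1.png');b=cv2.imread('pics/k2.png');b=cv2.copyMakeBorder(b,0,a.shape[0]-b.shape[0],0,0,0);cv2.imwrite('pics/l.png',np.hstack([a,b]))
E
```

```text
time: 12.22
tool_pos: [444.2, 246.9, 131.8]
tcp_rot: [3.14, 0.006, 0.14]
contact_force: [0.6, 0.7, 1.1]
grip_width: 45.6
finger_force: 0.0
time: 12.85
tool_pos: [457.0, 95.5, 163.1]
tcp_rot: [3.141, 0.0, 0.136]
contact_force: [0.4, 0.3, 0.2]
grip_width: 55.2
finger_force: 0.0
t 12.85 p [457.   95.5 163.1] rot [180.    0.    7.8] w 55.2 F [0.4 0.3 0.2] -> spin 7.8 tx -33.0 ty -53.5 tz 63.1
```

View pics/l.png

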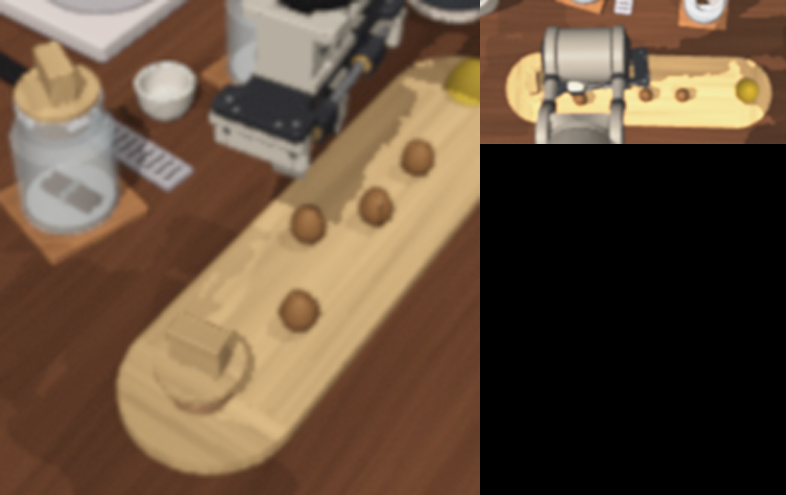

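The stopper stands upright on the board and all four walnuts are in their places. With few views left, I'll use a blob detector to locate the walnuts.

```bash
cat >> h.py <<'E'
def nuts(f=None):
    r=[]
    for n in ('side','top'):
        if f: im=cv2.imread(f[n])
        else:
            c=cams.capture(n); im=np.ascontiguousarray(c["color"][:,:,::-1])
        poly=np.array([px(n,p) for p in((380,-165,12),(512,-165,12),(512,300,12),(380,300,12))],np.int32)
        m=np.zeros(im.shape[:2],np.uint8);cv2.fillPoly(m,[poly],255)
        b,g,rr=[im[:,:,i].astype(int) for i in range(3)]
        w=((g<0.68*rr)&(rr>50)&(rr<190)&(m>0)).astype(np.uint8)
        w=cv2.morphologyEx(w,cv2.MORPH_OPEN,np.ones((3,3),np.uint8))
        k,_,s,c=cv2.connectedComponentsWithStats(w)
        for i in range(1,k):
            if s[i,4]>25: r.append((n,int(s[i,4]),pz(n,*c[i],30)[:2].tolist(),c[i].round(1).tolist()))
    for q in r:print(*q)
E
python3 -c "
from h import *
nuts({'side':'pics/full_b.png','top':'pics/full_a.png'});print('now')
nuts();go((423,149,100),0)"
```

```text
now
t 13.05 p [456.6  98.5 163.1] rot [-180.     0.     8.1] w 55.2 F [-0.2 -0.3 -0.2] -> spin 8.1 tx -33.6 ty -50.5 tz 63.1
```

```bash
python3 -c "
import cv2
a=cv2.imread('pics/full_b.png')
for u,v in ((269,283),(273,254),(295,249),(309,232),(285,270),(250,310)): print(a[v,u],cv2.cvtColor(a[v:v+1,u:u+1],cv2.COLOR_BGR2HSV)[0,0])
a=cv2.imread('pics/full_a.png')
print(a[253,219],a[251,258],a[240,235])"
```

```text
[ 63 103 145] [ 15 144 145]
[ 59  97 139] [ 14 147 139]
[ 59  96 138] [ 14 146 138]
[ 63 103 145] [ 15 144 145]
[104 149 181] [ 18 108 181]
[111 159 190] [ 18 106 190]
[ 62  99 143] [ 71 115 166] [136 204 237]
```

```bash
sed -i 's/g<0.68\*rr/g<0.765*rr/' h.py; python3 -c "
from h import *
nuts({'side':'pics/full_b.png','top':'pics/full_a.png'});print('now')
nuts()"
```

```text
side 94 [438.5, -65.6] [308.7, 232.1]
side 106 [436.3, 12.7] [294.8, 248.6]
side 115 [472.8, 67.2] [272.4, 254.6]
side 137 [424.5, 152.4] [269.2, 283.4]
top 44 [473.1, 66.4] [242.1, 240.0]
top 38 [436.3, 11.0] [257.0, 250.5]
top 30 [439.8, -69.5] [279.3, 250.1]
top 38 [424.2, 150.3] [218.4, 252.8]
now
side 94 [438.5, -65.6] [308.7, 232.1]
side 104 [436.1, 12.9] [294.8, 248.6]
side 114 [473.9, 67.1] [272.1, 254.4]
side 135 [424.7, 152.3] [269.1, 283.3]
top 28 [440.6, -70.7] [279.6, 249.9]
top 38 [436.3, 11.0] [257.0, 250.5]
top 35 [423.0, 148.3] [218.9, 253.2]
top 26 [388.3, 291.7] [178.8, 261.8]
```

```bash
python3 -m creep '[{"hand":0.65,"tx":0.012,"ty":0.034,"tz":0.02,"spin":0},{"hand":0.65,"tx":0,"ty":0,"tz":0.03,"spin":0},{"hand":0.65,"tx":0,"ty":0,"tz":0.03,"spin":0},{"hand":0.65,"tx":0,"ty":0,"tz":0.02,"spin":0},{"hand":0.65,"tx":0,"ty":0,"tz":0,"spin":0}]' >/dev/null
python3 -c "from h import *;go((473,66.5,30),8);print(get_obs()['joint_positions'])"
```

```text
t 13.78 p [472.3  66.3  62. ] rot [-180.     0.2    8.1] w 59.7 F [ 0.1  0.5 -0.5] -> spin 0.1 tx 0.7 ty -0.1 tz 32.0
[-2.13251982e-02  4.91079808e-01  1.87318766e+00 -3.36683033e-05
  7.80694830e-01  1.40853978e+00]
```

```bash
python3 -m creep '[{"hand":0.65,"tx":0.0005,"ty":0,"tz":0.02,"spin":0},{"hand":0.65,"tx":0,"ty":0,"tz":0.012,"spin":0},{"hand":0.4,"tx":0,"ty":0,"tz":0,"spin":0},{"hand":0.2,"tx":0,"ty":0,"tz":0,"spin":0},{"hand":0.2,"tx":0,"ty":0,"tz":0,"spin":0}]'
python3 -m creep '[{"hand":0.2,"tx":0,"ty":0,"tz":0,"spin":0},{"hand":0.2,"tx":0,"ty":0,"tz":0,"spin":0},{"hand":0.2,"tx":0,"ty":0,"tz":-0.03,"spin":0},{"hand":0.2,"tx":0,"ty":0,"tz":-0.05,"spin":0},{"hand":0.2,"tx":0,"ty":0,"tz":-0.05,"spin":0}]'
python3 -c "from h import *;go((636,-110.5,190),8)"
```

```text
time: 14.4
tool_pos: [474.3, 65.7, 31.8]
tcp_rot: [3.141, -0.001, 0.14]
contact_force: [-0.7, 0.4, -0.6]
grip_width: 34.0
finger_force: 0.1
time: 15.02
tool_pos: [473.4, 65.6, 162.4]
tcp_rot: [-3.142, 0.001, 0.14]
contact_force: [0.6, -1.4, -1.2]
grip_width: 30.6
finger_force: 30.0
t 15.03 p [473.4  65.6 162.4] rot [-1.8e+02  1.0e-01  8.0e+00] w 30.6 F [ 0.6 -1.4 -1.2] -> spin -0.0 tx 136.5 ty 197.0 tz -27.6
```

```bash
python3 -m creep '[{"hand":0.2,"tx":0.027,"ty":0.039,"tz":-0.028,"spin":0},{"hand":0.2,"tx":0.0275,"ty":0.0395,"tz":0,"spin":0},{"hand":0.2,"tx":0.0275,"ty":0.0395,"tz":0,"spin":0},{"hand":0.2,"tx":0.0275,"ty":0.0395,"tz":0,"spin":0},{"hand":0.2,"tx":0.0275,"ty":0.0395,"tz":0,"spin":0}]' >/dev/null
python3 -m creep '[{"hand":0.2,"tx":0,"ty":0,"tz":0,"spin":0}]'
python3 -c "from h import *;go((636,-110.5,155),8)"
```

```text
time: 15.78
tool_pos: [637.9, -113.1, 187.8]
tcp_rot: [3.141, 0.001, 0.137]
contact_force: [-0.4, -0.5, -0.2]
grip_width: 30.7
finger_force: 30.0
t 15.78 p [ 637.9 -113.1  187.8] rot [180.    0.    7.8] w 30.7 F [-0.4 -0.5 -0.2] -> spin -0.2 tx -1.6 ty -2.8 tz 32.8
```

```bash
python3 -m creep '[{"hand":0.2,"tx":-0.0016,"ty":-0.0028,"tz":0.017,"spin":0},{"hand":0.2,"tx":0,"ty":0,"tz":0.016,"spin":0},{"hand":0.2,"tx":0,"ty":0,"tz":0,"spin":0}]'
python3 -m creep '[{"hand":0.7,"tx":0,"ty":0,"tz":0,"spin":0},{"hand":0.7,"tx":0,"ty":0,"tz":0,"spin":0},{"hand":0.7,"tx":0,"ty":0,"tz":0,"spin":0},{"hand":0.7,"tx":0,"ty":0,"tz":-0.02,"spin":0},{"hand":0.7,"tx":0,"ty":0,"tz":-0.02,"spin":0}]'
python3 -c "from h import *;nuts();go((436,12,190),8)"
```

```text
time: 16.15
tool_pos: [633.8, -107.0, 154.6]
tcp_rot: [-3.14, 0.003, 0.14]
contact_force: [-0.3, -1.1, 1.1]
grip_width: 30.5
finger_force: 30.0
time: 16.77
tool_pos: [634.9, -107.8, 196.8]
tcp_rot: [-3.142, 0.0, 0.14]
contact_force: [-1.0, 0.2, -0.0]
grip_width: 64.1
finger_force: 0.0
side 97 [438.1, -64.9] [308.7, 232.3]
side 104 [436.1, 12.9] [294.8, 248.6]
side 135 [424.7, 152.3] [269.1, 283.3]
t 16.88 p [ 636.2 -108.1  198.9] rot [179.9  -0.3   8. ] w 64.4 F [ 0.4 -0.3 -0.1] -> spin 0.0 tx -181.5 ty -146.8 tz 8.9
```

```bash
cat >> h.py <<'E'
def jar():
    c=cams.capture('side')['color'].astype(int).sum(2)/3
    j=c[183:214,246:276];print('dark',[(j<k).sum() for k in(95,110,125,140)])
E
python3 - <<'E'
from h import *
for f in('b',): 
    c=cv2.imread('pics/full_b.png').astype(int).sum(2)/3;j=c[183:214,246:276];print('dark0',[(j<k).sum() for k in(95,110,125,140)])
jar()
E
python3 -m creep '[{"hand":0.65,"tx":-0.038,"ty":-0.0136,"tz":0,"spin":0},{"hand":0.65,"tx":-0.038,"ty":-0.0136,"tz":0,"spin":0},{"hand":0.65,"tx":-0.038,"ty":-0.0136,"tz":0.01,"spin":0},{"hand":0.65,"tx":-0.038,"ty":-0.0136,"tz":0.03,"spin":0},{"hand":0.65,"tx":-0.038,"ty":-0.0136,"tz":0.03,"spin":0}]' >/dev/null
python3 -m creep '[{"hand":0.65,"tx":0,"ty":0,"tz":0.03,"spin":0},{"hand":0.65,"tx":0,"ty":0,"tz":0,"spin":0}]' >/dev/null
python3 -c "from h import *;go((438,-67,30),8)"
```

```text
dark0 [np.int64(70), np.int64(142), np.int64(273), np.int64(451)]
dark [np.int64(62), np.int64(116), np.int64(251), np.int64(474)]
t 17.8 p [435.6 -66.4  94.5] rot [-179.9    0.3    8. ] w 59.7 F [-0.1  0.5 -0.2] -> spin -0.0 tx 2.3 ty 1.0 tz 64.5
```

```bash
python3 -m creep '[{"hand":0.65,"tx":0.0023,"ty":0.001,"tz":0.025,"spin":0},{"hand":0.65,"tx":0,"ty":0,"tz":0.025,"spin":0},{"hand":0.65,"tx":0,"ty":0,"tz":0.0135,"spin":0},{"hand":0.4,"tx":0,"ty":0,"tz":0,"spin":0},{"hand":0.2,"tx":0,"ty":0,"tz":0,"spin":0}]'
python3 - <<'E'
from h import *
a=cv2.imread('pics/full_b.png').astype(int).sum(2)/3
c=cams.capture('side')['color'];cv2.imwrite('pics/full_m.png',c[:,:,::-1]);c=c.astype(int).sum(2)/3
for im in(a,c):
    print()
    for v in range(184,212,2): print(' '.join('%3d'%im[v,u] for u in range(244,278,2)))
E
```

```text
time: 18.42
tool_pos: [440.5, -67.8, 33.5]
tcp_rot: [3.141, -0.001, 0.14]
contact_force: [-0.2, -0.2, 0.2]
grip_width: 44.4
finger_force: 0.0

 72 115 135 147 154 156 156 155 155 155 155 156 155 149 136 107  50
 73 103 129 148 156 161 165 166 167 167 165 162 157 149 131  90  44
 74 102 120 137 152 159 163 166 168 166 165 160 153 139 119  85  43
 73 100 120 134 142 148 155 160 160 158 154 149 142 133 116  82  43
 67  99 121 135 143 148 152 147 146 150 152 147 141 131 115  82  43
 64 100 122 135 150 162 140 128 128 128 156 160 145 131 115  82  42
 68 101 124 155 168 163 130 129 130 127 144 168 164 145 117  80  43
 78 111 148 166 169 157 128 131 129 126 135 167 167 163 130  87  58
 99 118 159 167 168 162 128 128 127 126 142 167 166 163 148  92  99
 98 111 158 167 169 166 137 127 126 132 161 167 165 163 149  96 111
 96 106 143 166 169 169 166 161 160 164 168 167 165 161 130 100 112
 98 104 123 152 168 170 170 171 170 169 168 167 163 141 113 112 108
101 103 113 126 141 158 166 168 169 166 163 150 131 115 114 109  80
 73  90 100 108 122 128 133 139 140 134 126 121 120 114 102  76  62

 76 
[... 247 characters left out ...]
 129 137 121  87  46
 70 103 127 141 148 154 154 147 133 134 132 129 125 131 121  85  45
 68 104 127 141 156 157 134 135 132 131 132 128 122 128 119  86  44
 71 106 129 161 173 146 134 135 135 130 129 127 125 141 121  84  44
 81 116 155 173 172 139 134 136 134 131 138 141 155 167 136  92  60
104 123 164 173 174 146 132 135 133 137 170 174 172 169 153  96 103
102 117 164 173 175 168 135 133 134 154 174 173 172 169 154 102 116
100 111 148 173 175 175 169 168 169 174 175 173 172 168 136 104 116
104 108 129 158 173 176 177 178 177 175 174 173 169 147 118 117 112
106 108 118 131 147 164 172 175 174 172 169 155 137 121 119 113  84
 75  95 105 113 128 134 139 144 146 140 132 127 125 120 107  79  66
```

A second walnut shows up in the jar, so the drop works. I'm grasping the next one.

```bash
python3 -m creep '[{"hand":0.45,"tx":-0.001,"ty":0,"tz":0.0035,"spin":0},{"hand":0.2,"tx":0,"ty":0,"tz":0,"spin":0},{"hand":0.2,"tx":0,"ty":0,"tz":0,"spin":0},{"hand":0.2,"tx":0,"ty":0,"tz":0,"spin":0},{"hand":0.2,"tx":0,"ty":0,"tz":0,"spin":0}]'
python3 -m creep '[{"hand":0.2,"tx":0,"ty":0,"tz":-0.03,"spin":0},{"hand":0.2,"tx":0,"ty":0,"tz":-0.05,"spin":0},{"hand":0.2,"tx":0,"ty":0,"tz":-0.05,"spin":0},{"hand":0.2,"tx":0,"ty":0,"tz":-0.03,"spin":0}]'
python3 -c "from h import *;go((636,-110.5,190),8)"
```

```text
time: 19.1
tool_pos: [438.8, -67.7, 29.3]
tcp_rot: [3.141, -0.0, 0.14]
contact_force: [-0.4, 0.3, 1.6]
grip_width: 30.7
finger_force: 30.0
time: 19.6
tool_pos: [439.4, -67.9, 191.6]
tcp_rot: [3.14, -0.003, 0.14]
contact_force: [-0.2, 0.1, -0.3]
grip_width: 30.6
finger_force: 30.0
t 19.6 p [439.4 -67.9 191.6] rot [179.9  -0.2   8. ] w 30.6 F [-0.2  0.1 -0.3] -> spin 0.0 tx 188.8 ty 69.6 tz 1.6
```

```bash
python3 -m creep '[{"hand":0.2,"tx":0.038,"ty":0.014,"tz":0,"spin":0},{"hand":0.2,"tx":0.038,"ty":0.014,"tz":0,"spin":0},{"hand":0.2,"tx":0.038,"ty":0.014,"tz":0,"spin":0},{"hand":0.2,"tx":0.038,"ty":0.014,"tz":0,"spin":0},{"hand":0.036,"tx":0.037,"ty":0.013,"tz":0,"spin":0}]' >/dev/null
python3 -m creep '[{"hand":0.2,"tx":0,"ty":0,"tz":0.01,"spin":0},{"hand":0.2,"tx":0,"ty":0,"tz":0,"spin":0}]'
python3 -c "from h import *;go((636,-110.5,155),8)"
```

```text
time: 20.48
tool_pos: [634.1, -109.3, 177.4]
tcp_rot: [-3.14, 0.004, 0.14]
contact_force: [-0.0, 0.3, -0.6]
grip_width: 30.4
finger_force: 30.0
t 20.48 p [ 634.1 -109.3  177.4] rot [-179.9    0.2    8. ] w 30.4 F [-0.   0.3 -0.6] -> spin 0.0 tx 1.7 ty 1.5 tz 22.4
```

```bash
python3 -m creep '[{"hand":0.2,"tx":0.0015,"ty":0.0014,"tz":0.012,"spin":0},{"hand":0.2,"tx":0,"ty":0,"tz":0.01,"spin":0},{"hand":0.2,"tx":0,"ty":0,"tz":0,"spin":0}]'
python3 -m creep '[{"hand":0.7,"tx":0,"ty":0,"tz":0,"spin":0},{"hand":0.7,"tx":0,"ty":0,"tz":0,"spin":0},{"hand":0.7,"tx":0,"ty":0,"tz":0,"spin":0},{"hand":0.7,"tx":0,"ty":0,"tz":-0.02,"spin":0},{"hand":0.7,"tx":0,"ty":0,"tz":-0.02,"spin":0}]'
python3 -c "from h import *;nuts();go((436,12,190),8)"
```

```text
time: 20.85
tool_pos: [636.3, -110.7, 156.1]
tcp_rot: [-3.141, 0.002, 0.14]
contact_force: [0.5, -0.2, -0.0]
grip_width: 30.5
finger_force: 30.0
time: 21.48
tool_pos: [637.2, -110.9, 197.7]
tcp_rot: [-3.142, 0.0, 0.14]
contact_force: [-0.3, 0.8, -0.8]
grip_width: 64.3
finger_force: 0.0
side 105 [436.1, 12.8] [294.9, 248.6]
side 134 [424.6, 152.3] [269.2, 283.4]
t 21.57 p [ 638.5 -111.2  199.9] rot [179.9  -0.3   8. ] w 64.1 F [0.7 0.3 0.3] -> spin 0.0 tx -183.3 ty -150.2 tz 9.9
```

Next is C, at (436,12).

```bash
python3 -m creep '[{"hand":0.65,"tx":-0.0365,"ty":-0.030,"tz":0,"spin":0},{"hand":0.65,"tx":-0.0365,"ty":-0.030,"tz":0,"spin":0},{"hand":0.65,"tx":-0.0365,"ty":-0.030,"tz":0.01,"spin":0},{"hand":0.65,"tx":-0.0365,"ty":-0.030,"tz":0.03,"spin":0},{"hand":0.65,"tx":-0.0365,"ty":-0.030,"tz":0.03,"spin":0}]' >/dev/null
python3 -m creep '[{"hand":0.65,"tx":0,"ty":0,"tz":0.03,"spin":0},{"hand":0.65,"tx":0,"ty":0,"tz":0,"spin":0}]' >/dev/null
python3 -c "from h import *;nuts();go((436,12,30),8)"
```

```text
side 96 [434.8, 14.6] [294.9, 249.2]
side 132 [425.0, 151.9] [269.1, 283.2]
top 32 [425.1, 148.7] [218.8, 252.6]
t 22.55 p [436.3  12.   97.6] rot [180.  -0.   8.] w 59.4 F [-1.2 -0.1 -0.2] -> spin -0.0 tx -0.3 ty -0.1 tz 67.6
```

```bash
python3 -m creep '[{"hand":0.65,"tx":0,"ty":0,"tz":0.025,"spin":0},{"hand":0.65,"tx":0,"ty":0,"tz":0.025,"spin":0},{"hand":0.65,"tx":0,"ty":0,"tz":0.0175,"spin":0},{"hand":0.65,"tx":0,"ty":0,"tz":0,"spin":0}]'
python3 -m creep '[{"hand":0.2,"tx":0,"ty":0,"tz":0,"spin":0},{"hand":0.2,"tx":0,"ty":0,"tz":0,"spin":0},{"hand":0.2,"tx":0,"ty":0,"tz":0,"spin":0},{"hand":0.2,"tx":0,"ty":0,"tz":0,"spin":0},{"hand":0.2,"tx":0,"ty":0,"tz":0,"spin":0}]'
python3 -m creep '[{"hand":0.2,"tx":0,"ty":0,"tz":-0.03,"spin":0},{"hand":0.2,"tx":0,"ty":0,"tz":-0.05,"spin":0},{"hand":0.2,"tx":0,"ty":0,"tz":-0.05,"spin":0},{"hand":0.2,"tx":0,"ty":0,"tz":-0.03,"spin":0}]'
python3 -c "from h import *;go((636,-110.5,190),8)"
```

```text
time: 23.05
tool_pos: [436.1, 11.9, 29.7]
tcp_rot: [3.142, 0.0, 0.139]
contact_force: [0.6, 0.8, 0.8]
grip_width: 59.7
finger_force: 0.0
time: 23.68
tool_pos: [436.0, 12.1, 30.1]
tcp_rot: [3.141, -0.001, 0.14]
contact_force: [-0.8, -0.1, 6.5]
grip_width: 30.8
finger_force: 30.0
time: 24.18
tool_pos: [436.1, 12.2, 192.0]
tcp_rot: [3.141, -0.003, 0.14]
contact_force: [0.9, 0.1, 0.2]
grip_width: 30.8
finger_force: 30.0
t 24.18 p [436.1  12.2 192. ] rot [180.   -0.2   8. ] w 30.8 F [0.9 0.1 0.2] -> spin 0.0 tx 180.9 ty 149.3 tz 2.0
```

```bash
python3 -m creep '[{"hand":0.2,"tx":0.036,"ty":0.03,"tz":0,"spin":0},{"hand":0.2,"tx":0.036,"ty":0.03,"tz":0,"spin":0},{"hand":0.2,"tx":0.036,"ty":0.03,"tz":0,"spin":0},{"hand":0.2,"tx":0.036,"ty":0.03,"tz":0,"spin":0},{"hand":0.2,"tx":0.036,"ty":0.03,"tz":0,"spin":0}]' >/dev/null
python3 -m creep '[{"hand":0.2,"tx":0,"ty":0,"tz":0.01,"spin":0},{"hand":0.2,"tx":0,"ty":0,"tz":0,"spin":0}]'
python3 -c "from h import *;go((636,-110.5,155),8)"
```

```text
time: 25.05
tool_pos: [633.4, -110.7, 177.8]
tcp_rot: [-3.14, 0.004, 0.14]
contact_force: [-0.8, -0.1, -0.2]
grip_width: 30.5
finger_force: 30.0
t 25.05 p [ 633.4 -110.7  177.8] rot [-179.9    0.2    8. ] w 30.5 F [-0.8 -0.1 -0.2] -> spin -0.0 tx 2.6 ty 0.1 tz 22.8
```

```bash
python3 -m creep '[{"hand":0.2,"tx":0.0025,"ty":0,"tz":0.012,"spin":0},{"hand":0.2,"tx":0,"ty":0,"tz":0.01,"spin":0},{"hand":0.2,"tx":0,"ty":0,"tz":0,"spin":0}]'
python3 -m creep '[{"hand":0.7,"tx":0,"ty":0,"tz":0,"spin":0},{"hand":0.7,"tx":0,"ty":0,"tz":0,"spin":0},{"hand":0.7,"tx":0,"ty":0,"tz":0,"spin":0},{"hand":0.7,"tx":0,"ty":0,"tz":-0.02,"spin":0},{"hand":0.7,"tx":0,"ty":0,"tz":-0.03,"spin":0}]'
python3 -c "
from h import *;nuts();go((424.5,151,190),8)
c=cams.capture('side')['color'];c=c.astype(int).sum(2)/3
for v in range(176,212,2): print(' '.join('%3d'%c[v,u] for u in range(244,278,2)))"
```

```text
time: 25.42
tool_pos: [636.4, -110.4, 156.6]
tcp_rot: [-3.141, 0.002, 0.14]
contact_force: [0.1, -0.3, 0.8]
grip_width: 30.3
finger_force: 30.0
time: 26.05
tool_pos: [636.7, -110.8, 207.4]
tcp_rot: [-3.141, 0.002, 0.14]
contact_force: [0.8, -0.1, 0.2]
grip_width: 64.0
finger_force: 0.0
side 135 [424.7, 152.3] [269.1, 283.3]
t 26.15 p [ 638.9 -111.4  211.6] rot [179.8  -0.4   8. ] w 64.2 F [-0.8  0.1  1.1] -> spin 0.0 tx -175.8 ty -289.7 tz 21.6
 66  75 107 136 171 172 158 142 141 142 148 168 176 147  93  55  40
 69 101 122 135 150 168 172 159 159 159 155 165 155 136 114  85  44
 78 121 130 136 146 152 153 155 157 156 155 151 146 135 130 110  52
 78 125 136 147 149 152 154 156 157 156 155 150 146 146 139 117  56
 74 118 139 151 157 160 159 160 159 159 160 161 160 153 141 111  53
 76 106 133 150 156 160 162 166 171 171 169 166 162 154 135  93  45
 76 105 117 130 148 157 162 162 163 164 167 166 158 144 123  89  45
 74 103 113 123 130 138 143 143 141 140 141 153 146 136 120  86  45
 68 102 118 123 128 131 133 131 130 131 128 136 136 135 119  84  44
 68 104 124 128 130 129 129 131 133 129 127 126 123 121 117  85  42
 70 105 126 138 133 134 132 130 131 130 128 127 124 116 110  82  44
 80 115 146 128 131 133 132 131 135 134 127 126 124 116 108  91  60
103 122 156 129 130 132 132 131 148 156 127 126 122 115 114  94 103
102 115 161 140 127 131 131 132 160 170 137 124 121 119 139  99 114
 99 110 147 164 139 135 137 154 173 174 167 150 145 155 132 102 115
103 108 128 157 169 170 171 175 175 174 174 171 167 146 116 116 110
104 106 117 130 145 162 170 173 173 171 166 155 135 119 118 112  84
 75  94 103 111 127 132 137 143 145 139 130 126 123 118 106  79  64
```

The jar now holds four walnuts in all, and the last loose one is at (424.5,151). I'll take it with yaw 90° to stay clear of the parked stopper.

```bash
python3 -m creep '[{"hand":0.65,"tx":-0.0293,"ty":-0.0483,"tz":0,"spin":0},{"hand":0.65,"tx":-0.0293,"ty":-0.0483,"tz":0,"spin":0},{"hand":0.65,"tx":-0.0293,"ty":-0.0483,"tz":0,"spin":0},{"hand":0.65,"tx":-0.0293,"ty":-0.0483,"tz":0,"spin":0},{"hand":0.65,"tx":-0.0293,"ty":-0.0483,"tz":0,"spin":0}]' >/dev/null
python3 -m creep '[{"hand":0.65,"tx":-0.0293,"ty":-0.0483,"tz":0,"spin":0},{"hand":0.65,"tx":0,"ty":0,"tz":0.0,"spin":-10.3},{"hand":0.65,"tx":0,"ty":0,"tz":0.0,"spin":-10.3},{"hand":0.65,"tx":0,"ty":0,"tz":0.0,"spin":-10.3},{"hand":0.65,"tx":0,"ty":0,"tz":0.0,"spin":-10.3}]' >/dev/null
python3 -m creep '[{"hand":0.65,"tx":0,"ty":0,"tz":0.02,"spin":-10.3},{"hand":0.65,"tx":0,"ty":0,"tz":0.03,"spin":-10.3},{"hand":0.65,"tx":0,"ty":0,"tz":0.03,"spin":-10.3},{"hand":0.65,"tx":0,"ty":0,"tz":0.03,"spin":-10.3},{"hand":0.65,"tx":0,"ty":0,"tz":0,"spin":0}]' >/dev/null
python3 -c "from h import *;nuts();go((424.5,150.8,30),90)"
```

```text
side 128 [424.6, 151.7] [269.3, 283.2]
t 28.18 p [422.8 151.6  97.8] rot [-180.     0.    90.2] w 59.7 F [0.1 0.  0.6] -> spin 0.2 tx -0.8 ty 1.7 tz 67.8
```

```bash
python3 -m creep '[{"hand":0.65,"tx":-0.0006,"ty":0.0017,"tz":0.025,"spin":0},{"hand":0.65,"tx":0,"ty":0,"tz":0.025,"spin":0},{"hand":0.65,"tx":0,"ty":0,"tz":0.0175,"spin":0},{"hand":0.65,"tx":0,"ty":0,"tz":0,"spin":0}]'
python3 -m creep '[{"hand":0.2,"tx":0,"ty":0,"tz":0,"spin":0},{"hand":0.2,"tx":0,"ty":0,"tz":0,"spin":0},{"hand":0.2,"tx":0,"ty":0,"tz":0,"spin":0},{"hand":0.2,"tx":0,"ty":0,"tz":0,"spin":0},{"hand":0.2,"tx":0,"ty":0,"tz":0,"spin":0}]'
python3 -m creep '[{"hand":0.2,"tx":0,"ty":0,"tz":-0.03,"spin":0},{"hand":0.2,"tx":0,"ty":0,"tz":-0.05,"spin":0},{"hand":0.2,"tx":0,"ty":0,"tz":-0.05,"spin":0},{"hand":0.2,"tx":0,"ty":0,"tz":-0.03,"spin":0}]'
python3 -c "from h import *;go((636,-110.5,190),90)"
```

```text
time: 28.68
tool_pos: [424.6, 151.0, 30.4]
tcp_rot: [-3.141, 0.0, 1.576]
contact_force: [0.9, 0.0, -0.2]
grip_width: 59.5
finger_force: 0.0
time: 29.3
tool_pos: [424.9, 151.1, 30.6]
tcp_rot: [3.141, -0.0, 1.578]
contact_force: [-0.6, 0.3, 5.4]
grip_width: 30.4
finger_force: 30.0
time: 29.8
tool_pos: [425.0, 151.1, 192.5]
tcp_rot: [3.139, -0.0, 1.578]
contact_force: [-0.3, 0.5, -0.7]
grip_width: 30.9
finger_force: 30.0
t 29.8 p [425.  151.1 192.5] rot [179.8  -0.   90.4] w 30.9 F [-0.3  0.5 -0.7] -> spin 0.4 tx -261.6 ty 211.0 tz 2.5
```

```bash
python3 -m creep '[{"hand":0.2,"tx":-0.0436,"ty":0.0352,"tz":0,"spin":0},{"hand":0.2,"tx":-0.0436,"ty":0.0352,"tz":0,"spin":0},{"hand":0.2,"tx":-0.0436,"ty":0.0352,"tz":0,"spin":0},{"hand":0.2,"tx":-0.0436,"ty":0.0352,"tz":0,"spin":0},{"hand":0.2,"tx":-0.0436,"ty":0.0352,"tz":0,"spin":0}]' >/dev/null
python3 -m creep '[{"hand":0.2,"tx":-0.0436,"ty":0.0352,"tz":0,"spin":0},{"hand":0.2,"tx":0,"ty":0,"tz":0.01,"spin":0},{"hand":0.2,"tx":0,"ty":0,"tz":0,"spin":0}]'
python3 -c "from h import *;go((636,-110.5,155),90)"
```

```text
time: 30.8
tool_pos: [636.3, -108.6, 178.4]
tcp_rot: [-3.138, -0.001, 1.577]
contact_force: [0.1, 0.5, -0.6]
grip_width: 30.8
finger_force: 30.0
t 30.8 p [ 636.3 -108.6  178.4] rot [-1.798e+02 -1.000e-01  9.040e+01] w 30.8 F [ 0.1  0.5 -0.6] -> spin 0.4 tx -1.9 ty -0.3 tz 23.4
```

```bash
python3 -m creep '[{"hand":0.2,"tx":-0.0019,"ty":0,"tz":0.012,"spin":0},{"hand":0.2,"tx":0,"ty":0,"tz":0.01,"spin":0},{"hand":0.2,"tx":0,"ty":0,"tz":0,"spin":0}]'
python3 -m creep '[{"hand":0.7,"tx":0,"ty":0,"tz":0,"spin":0},{"hand":0.7,"tx":0,"ty":0,"tz":0,"spin":0},{"hand":0.7,"tx":0,"ty":0,"tz":0,"spin":0},{"hand":0.7,"tx":0,"ty":0,"tz":-0.02,"spin":0},{"hand":0.7,"tx":0,"ty":0,"tz":-0.03,"spin":0}]'
python3 -c "
from h import *
snap('side','n1.png',(150,150,330,340),3)
nuts();go((446.5,247.8,190),90)"
```

```text
time: 31.18
tool_pos: [636.8, -110.3, 157.1]
tcp_rot: [-3.139, -0.001, 1.579]
contact_force: [0.4, -0.9, 0.7]
grip_width: 30.4
finger_force: 30.0
time: 31.8
tool_pos: [637.1, -110.9, 207.9]
tcp_rot: [-3.139, -0.001, 1.578]
contact_force: [0.7, -0.2, -0.4]
grip_width: 64.0
finger_force: 0.0
t 31.95 p [ 638.4 -111.3  210. ] rot [1.798e+02 1.000e-01 9.040e+01] w 63.9 F [ 0.5  1.  -0.8] -> spin 0.4 tx 359.1 ty -191.9 tz 20.0
```

View pics/n1.png

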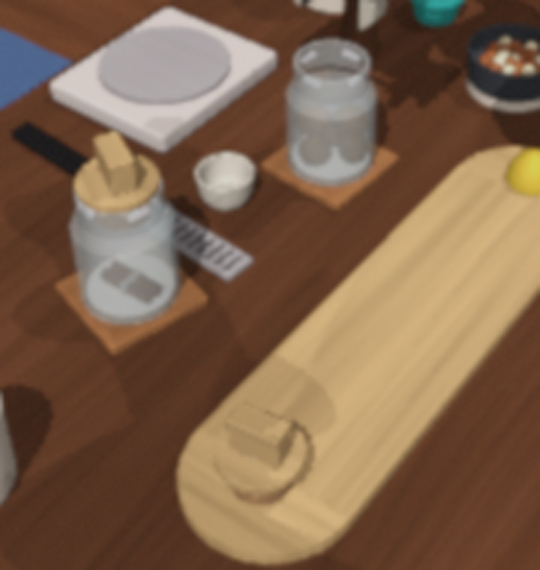

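The picture shows a clear board, the walnuts inside the jar, and the stopper upright at (265,445). I'll fetch the stopper.

```bash
python3 -c "from h import *;print(pz('side',150+332/3,150+63/3,137))"
python3 -m creep '[{"hand":0.6,"tx":0.0513,"ty":-0.0274,"tz":0,"spin":0},{"hand":0.6,"tx":0.0513,"ty":-0.0274,"tz":0,"spin":0},{"hand":0.6,"tx":0.0513,"ty":-0.0274,"tz":0,"spin":0},{"hand":0.6,"tx":0.0513,"ty":-0.0274,"tz":0,"spin":0},{"hand":0.6,"tx":0.0513,"ty":-0.0274,"tz":0,"spin":0}]' >/dev/null
python3 -m creep '[{"hand":0.6,"tx":0.0513,"ty":-0.0274,"tz":0,"spin":0},{"hand":0.6,"tx":0.0513,"ty":-0.0274,"tz":0,"spin":0},{"hand":0.6,"tx":0,"ty":0,"tz":0,"spin":10.3},{"hand":0.6,"tx":0,"ty":0,"tz":0,"spin":10.3},{"hand":0.6,"tx":0,"ty":0,"tz":0,"spin":10.3}]' >/dev/null
python3 -m creep '[{"hand":0.6,"tx":0,"ty":0,"tz":0.01,"spin":10.3},{"hand":0.6,"tx":0,"ty":0,"tz":0.02,"spin":10.3},{"hand":0.6,"tx":0,"ty":0,"tz":0.02,"spin":10.3},{"hand":0.6,"tx":0,"ty":0,"tz":0.02,"spin":10.3},{"hand":0.6,"tx":0,"ty":0,"tz":0,"spin":10.3}]' >/dev/null
python3 -m creep '[{"hand":0.6,"tx":0,"ty":0,"tz":0,"spin":0}]'
python3 -c "from h import *;go((446.4,247.8,63.7),8)"
```

```text
[ 635.9 -105.5  137. ]
time: 33.95
tool_pos: [442.6, 246.5, 137.1]
tcp_rot: [3.141, 0.002, 0.141]
contact_force: [0.1, 0.3, 0.8]
grip_width: 55.2
finger_force: 0.0
t 33.95 p [442.6 246.5 137.1] rot [1.8e+02 1.0e-01 8.1e+00] w 55.2 F [0.1 0.3 0.8] -> spin 0.1 tx 3.9 ty -0.8 tz 73.4
```

```bash
python3 -m creep '[{"hand":0.6,"tx":0.0037,"ty":-0.0008,"tz":0.025,"spin":0},{"hand":0.6,"tx":0,"ty":0,"tz":0.025,"spin":0},{"hand":0.6,"tx":0,"ty":0,"tz":0.022,"spin":0},{"hand":0.6,"tx":0,"ty":0,"tz":0,"spin":0}]'
python3 -m creep '[{"hand":0.1,"tx":0,"ty":0,"tz":0,"spin":0},{"hand":0.1,"tx":0,"ty":0,"tz":0,"spin":0},{"hand":0.1,"tx":0,"ty":0,"tz":0,"spin":0},{"hand":0.1,"tx":0,"ty":0,"tz":0,"spin":0},{"hand":0.1,"tx":0,"ty":0,"tz":0,"spin":0}]'
python3 -c "from h import *;go((446.4,247.8,63.7),8)"
```

```text
time: 34.45
tool_pos: [445.6, 247.6, 64.8]
tcp_rot: [3.141, 0.004, 0.143]
contact_force: [0.3, 0.5, 1.3]
grip_width: 55.5
finger_force: 0.0
time: 35.08
tool_pos: [447.0, 248.1, 66.7]
tcp_rot: [3.142, -0.001, 0.14]
contact_force: [-0.5, 0.0, 3.6]
grip_width: 22.0
finger_force: 30.0
t 35.08 p [447.  248.1  66.7] rot [180.  -0.   8.] w 22.0 F [-0.5  0.   3.6] -> spin 0.0 tx -0.6 ty 0.2 tz 3.0
```

```bash
python3 -m creep '[{"hand":0.1,"tx":0,"ty":0,"tz":-0.02,"spin":0},{"hand":0.1,"tx":0,"ty":0,"tz":-0.045,"spin":0},{"hand":0.1,"tx":0,"ty":0,"tz":-0.05,"spin":0},{"hand":0.1,"tx":0,"ty":0,"tz":-0.05,"spin":0},{"hand":0.1,"tx":0,"ty":0,"tz":-0.02,"spin":0}]'
python3 -m creep '[{"hand":0.1,"tx":0.0172,"ty":0.0476,"tz":0,"spin":0},{"hand":0.1,"tx":0.0172,"ty":0.0476,"tz":0,"spin":0},{"hand":0.1,"tx":0.0172,"ty":0.0476,"tz":0,"spin":0},{"hand":0.1,"tx":0.0172,"ty":0.0476,"tz":0,"spin":0},{"hand":0.1,"tx":0.0172,"ty":0.0476,"tz":0,"spin":0}]' >/dev/null
python3 -m creep '[{"hand":0.1,"tx":0.0172,"ty":0.0476,"tz":0,"spin":0},{"hand":0.1,"tx":0.0172,"ty":0.0476,"tz":0,"spin":0},{"hand":0.1,"tx":0.015,"ty":0.042,"tz":0,"spin":0},{"hand":0.1,"tx":0,"ty":0,"tz":0.02,"spin":0},{"hand":0.1,"tx":0,"ty":0,"tz":0,"spin":0}]'
python3 -c "from h import *;go((636.5,-110.3,200),8)"
```

```text
time: 35.7
tool_pos: [447.6, 248.4, 254.2]
tcp_rot: [-3.141, -0.005, 0.14]
contact_force: [0.8, 0.6, -0.6]
grip_width: 21.9
finger_force: 30.0
time: 36.95
tool_pos: [632.1, -104.8, 228.9]
tcp_rot: [-3.14, 0.004, 0.139]
contact_force: [-0.1, -0.4, -0.4]
grip_width: 21.6
finger_force: 30.0
t 36.95 p [ 632.1 -104.8  228.9] rot [-179.9    0.3    8. ] w 21.6 F [-0.1 -0.4 -0.4] -> spin -0.0 tx 3.6 ty 6.0 tz 28.9
```

```bash
python3 -m creep '[{"hand":0.1,"tx":0.0036,"ty":0.006,"tz":0.015,"spin":0},{"hand":0.1,"tx":0,"ty":0,"tz":0.015,"spin":0},{"hand":0.1,"tx":0,"ty":0,"tz":0,"spin":0},{"hand":0.1,"tx":0,"ty":0,"tz":0,"spin":0}]'
python3 - <<'E'
from h import *
go((636.5,-110.3,185),8)
snap('side','p1.png',(225,110,305,215),6)
E
```

```text
time: 37.45
tool_pos: [637.6, -109.9, 201.5]
tcp_rot: [3.141, -0.0, 0.14]
contact_force: [0.4, 0.1, -0.7]
grip_width: 21.7
finger_force: 30.0
t 37.45 p [ 637.6 -109.9  201.5] rot [180.  -0.   8.] w 21.7 F [ 0.4  0.1 -0.7] -> spin 0.0 tx -1.2 ty 0.3 tz 16.5
```

```bash
python3 -m creep '[{"hand":0.1,"tx":-0.001,"ty":0.0003,"tz":0.008,"spin":0},{"hand":0.1,"tx":0,"ty":0,"tz":0.008,"spin":0},{"hand":0.1,"tx":0,"ty":0,"tz":0,"spin":0}]'
python3 -m creep '[{"hand":0.1,"tx":0,"ty":0,"tz":0.004,"spin":0},{"hand":0.1,"tx":0,"ty":0,"tz":0.004,"spin":0},{"hand":0.1,"tx":0,"ty":0,"tz":0,"spin":0}]'
python3 -c "from h import *;go((636.5,-110.3,164),8);print(get_obs()['moment'])"
```

```text
time: 37.88
tool_pos: [636.0, -110.4, 184.1]
tcp_rot: [-3.141, 0.002, 0.14]
contact_force: [1.1, 0.2, -1.0]
grip_width: 21.8
finger_force: 30.0
time: 38.25
tool_pos: [636.2, -110.3, 176.7]
tcp_rot: [-3.141, 0.001, 0.14]
contact_force: [-1.2, 1.5, -1.7]
grip_width: 21.8
finger_force: 30.0
t 38.25 p [ 636.2 -110.3  176.7] rot [-1.8e+02  1.0e-01  8.0e+00] w 21.8 F [-1.2  1.5 -1.7] -> spin 0.0 tx 0.3 ty 0.1 tz 12.7
[ 0.22366876  0.45164635 -0.01899624]
```

Well aligned. I'm pressing in steps.

```bash
python3 -m creep '[{"hand":0.1,"tx":0,"ty":0,"tz":0.003,"spin":0},{"hand":0.1,"tx":0,"ty":0,"tz":0.003,"spin":0},{"hand":0.1,"tx":0,"ty":0,"tz":0,"spin":0}]'
python3 -m creep '[{"hand":0.1,"tx":0,"ty":0,"tz":0.003,"spin":0},{"hand":0.1,"tx":0,"ty":0,"tz":0.003,"spin":0},{"hand":0.1,"tx":0,"ty":0,"tz":0,"spin":0}]'
python3 -c "from h import *;go((636.5,-110.3,164),8);print(get_obs()['moment'])"
```

```text
time: 38.62
tool_pos: [636.6, -110.5, 171.9]
tcp_rot: [3.141, -0.001, 0.14]
contact_force: [-3.1, 0.9, 4.9]
grip_width: 22.2
finger_force: 30.0
time: 39.0
tool_pos: [636.6, -110.5, 165.5]
tcp_rot: [3.141, -0.0, 0.14]
contact_force: [-2.5, 0.9, 2.1]
grip_width: 22.3
finger_force: 30.0
t 39.0 p [ 636.6 -110.5  165.5] rot [180.  -0.   8.] w 22.3 F [-2.5  0.9  2.1] -> spin 0.0 tx -0.1 ty -0.2 tz 1.5
[0.17951767 0.52355094 0.04515682]
```

```bash
python3 -m creep '[{"hand":0.1,"tx":0,"ty":0,"tz":0.002,"spin":0},{"hand":0.1,"tx":0,"ty":0,"tz":0,"spin":0}]'
python3 -m creep '[{"hand":0.1,"tx":0,"ty":0,"tz":0.002,"spin":0},{"hand":0.1,"tx":0,"ty":0,"tz":0,"spin":0}]'
python3 - <<'E'
from h import *
go((636.5,-110.3,164),8)
snap('side','q.png',(225,110,305,215),5)
E
```

```text
time: 39.25
tool_pos: [636.5, -110.6, 163.7]
tcp_rot: [3.141, -0.0, 0.14]
contact_force: [-3.3, 1.0, 5.4]
grip_width: 21.6
finger_force: 30.0
time: 39.5
tool_pos: [636.6, -110.6, 163.6]
tcp_rot: [3.141, -0.001, 0.14]
contact_force: [-8.5, 1.6, 15.9]
grip_width: 21.8
finger_force: 30.0
t 39.5 p [ 636.6 -110.6  163.6] rot [ 1.8e+02 -1.0e-01  8.0e+00] w 21.8 F [-8.5  1.6 15.9] -> spin -0.0 tx -0.0 ty -0.3 tz -0.4
```

```bash
python3 -m creep '[{"hand":0.1,"tx":-0.0015,"ty":0,"tz":0.002,"spin":0},{"hand":0.1,"tx":0,"ty":0,"tz":0.0015,"spin":0},{"hand":0.1,"tx":0,"ty":0,"tz":0,"spin":0}]'
python3 -c "from h import *;go((636.5,-110.3,164),8)"
```

```text
time: 39.92
tool_pos: [636.6, -110.6, 163.5]
tcp_rot: [3.139, -0.007, 0.14]
contact_force: [-9.1, 4.8, 29.7]
grip_width: 21.7
finger_force: 30.0
t 39.92 p [ 636.6 -110.6  163.5] rot [179.9  -0.4   8. ] w 21.7 F [-9.1  4.8 29.7] -> spin 0.0 tx -0.0 ty -0.3 tz -0.5
```

The stopper hit a hard stop with the collar down, so it is home. I'll unload, release and retreat.

```bash
python3 -m creep '[{"hand":0.1,"tx":0,"ty":0,"tz":-0.003,"spin":0},{"hand":0.4,"tx":0,"ty":0,"tz":0,"spin":0},{"hand":0.6,"tx":0,"ty":0,"tz":0,"spin":0},{"hand":0.6,"tx":0,"ty":0,"tz":0,"spin":0},{"hand":0.6,"tx":0,"ty":0,"tz":-0.02,"spin":0}]'
python3 -m creep '[{"hand":0.6,"tx":0,"ty":0,"tz":-0.04,"spin":0},{"hand":0.6,"tx":-0.03,"ty":0,"tz":-0.03,"spin":0},{"hand":0.6,"tx":-0.06,"ty":0,"tz":0,"spin":0},{"hand":0.6,"tx":-0.06,"ty":0,"tz":0,"spin":0},{"hand":0.6,"tx":-0.05,"ty":0,"tz":0,"spin":0}]'
python3 -c "
from h import *
nuts()
snap('side','r1.png',(160,110,320,310),3);snap('top','r2.png',(150,120,370,280),1.4)
a=cv2.imread('pics/r1.png');b=cv2.imread('pics/r2.png');b=cv2.copyMakeBorder(b,0,a.shape[0]-b.shape[0],0,0,0);cv2.imwrite('pics/r.png',np.hstack([a,b]))"
```

```text
time: 40.55
tool_pos: [634.1, -110.6, 178.6]
tcp_rot: [-3.14, 0.004, 0.14]
contact_force: [0.1, 0.7, 0.2]
grip_width: 53.6
finger_force: 0.0
time: 41.18
tool_pos: [434.9, -138.6, 250.5]
tcp_rot: [3.141, 0.0, 0.14]
contact_force: [-0.5, -0.8, -0.4]
grip_width: 55.2
finger_force: 0.0
```

View pics/r.png

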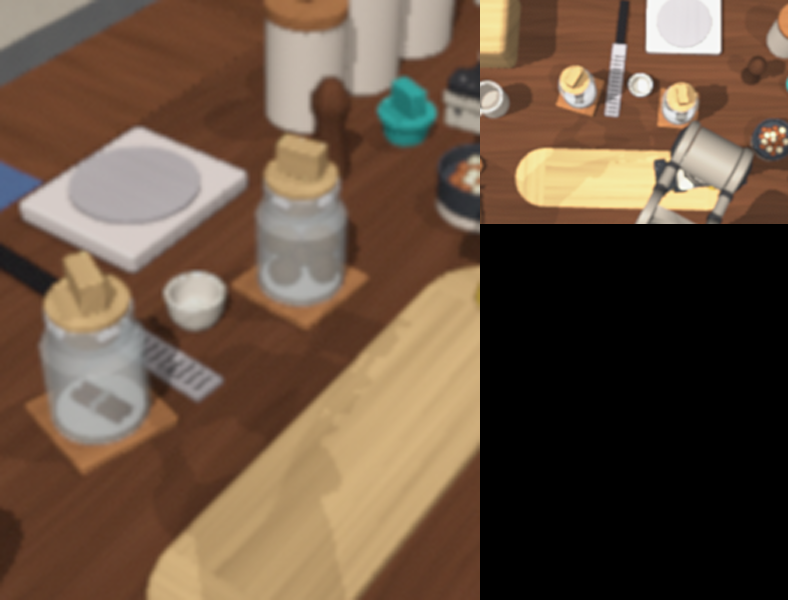

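The stopper is upright and seated, the walnuts are in the jar, the board is clear and the other items haven't moved. Handing in.

```bash
python3 -c "from plant import close_job;print(close_job())"
```

```text
the job is handed in; nothing more can be done
None
```

I handed the job in at about 41 s on the robot's clock: all four loose walnuts are in the walnut jar, its stopper was rocked out and pressed back upright until it hit a hard stop, and the cinnamon jar stayed closed; no verdict came back.

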